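# Put the salt away and shut the stayed lid of the condiment box

## Task

Put the salt shaker away in the wooden condiment box: set it down gently, standing upright on the box's floor, beside the things already in it. Then lift the red knob at the knee of the folding lid stay until the knee is well past centre, so that the stay is unlocked, and lower the lid by its bar handle until it is fully shut, without letting it drop. Do not push about or knock over the jar and the garlic in the box, nor the tumbler and the mandarin beside it.

Things in the scene. Friction and masses are not known exactly. Their poses are not given: they have to be found in the camera images.
- box: Open-topped pale wooden box, fixed. Outside 160 mm along its x, 150 along y, 112 high; walls and floor 8 mm (inside 144 x 134, 104 deep). Origin: centre of its underside. -x side: front, where the lid's handle comes down; +x side: lid hinge; -y side (towards the robot): folding stay on the outside. Turned so that its front looks roughly to the robot's left (+y).
- lid (a joint): Lid angle from its start: 0 = propped open (82 degrees above level, leaning over the box by 8), grows as it closes, 1.431 = fully shut (a stop). Once unlocked, the stiff hinge holds the lid while it is steep, but below about 55 degrees above level it falls by itself and slams: hold it all the way down. It needs a few newtons at the handle.
- lid_hinge (a point): Middle of the lid's hinge line, on the top of the box's +x rim (box frame 80, 0, 112 mm); the line runs along the box's y. The lid panel is brown wood, 162 x 150 x 10 mm. Axes turn with the lid and equal the box's when it is shut; the panel extends along their -x, its underside at z = 0.
- lid_bar (a point): Centre of the lid's steel bar handle: parallel to the hinge line, 12 mm thick, 110 mm long between two side posts that carry it 36 mm beyond the lid's free edge, so a finger has a 30 mm gap behind it. 198 mm from the hinge line, 5 mm above the plane of the lid's underside. It can turn in the fingers as the lid swings. Wall cabinets hang beyond (x over 0.59 m, z over 0.53 m): lean the wrist back.
- knee (a joint): Knee of the folding stay: 0 = locked (sagging past centre on its stop; the lid cannot close), 0.21 = links in line, larger = unlocked; the knee rises as the value grows. From 0.45 it is well past centre. Light friction: it stays where it is left while the lid stands, but pushing the lid back open can drop it into its lock again.
- knee_knob (a point): Middle of the red round knob at the stay's knee: a pin 14 mm in diameter, 36 mm long, sticking out along -y of the box (this point is 19 mm from the knob's root and 17 mm from its free end). While locked it stands about 110 mm above the worktop. It can be pinched from above across the pin, the fingers closing along the box's x, or lifted from below.
- stay_pivot (a point): Fixed pivot of the stay's lower link (box frame -50, -83, 85 mm), which turns about the box's y; 50 mm from here to the knee. Locked, the link rises towards the hinge side at 29.5 degrees above level; turning it up to about 62 degrees brings joint knee to about 0.7. The upper link, 109 mm, runs from the knee to a pin on the lid's side edge, 70 mm from the hinge. Steel strips 13 mm high.
- salt: Salt shaker, clear glass-like body with a grey top, 44 mm in diameter, 90 mm tall, full diameter up to 74 mm then a 34 mm top; about 0.1 kg. Origin: centre of its underside, z up along it. Stands at one of three places in the row on the strip of worktop in front of the sink.
- jar: Spice jar with a green lid, 44 mm in diameter, 99 mm tall, standing loose in the hinge-side half of the box. Origin: centre of its underside.
- garlic: Garlic bulb, 53 mm wide, 52 mm high, lying loose in the hinge-side half of the box. Origin: centre of its underside.
- tumbler: Small clear tumbler, 48 mm in diameter, 61 mm tall, in the row with the salt. Origin: centre of its underside.
- mandarin: Orange mandarin, 64 mm wide, 54 mm high, in the row with the salt. Origin: centre of its underside.

How it is judged (in metres and radians):
On the way, in this order (a step that is already met when the one before it is completed fails the run):
1. the salt shaker stands upright on the floor of the box, let go, with the stay still locked (x of salt in the frame of box between -0.072 and 0.072 m and y of salt in the frame of box between -0.067 and 0.067 m and z of salt in the frame of box between 0 and 0.02 m and angle between salt's own z axis and vertical below 0.2 rad and contact force between the fingers and salt below 0.1 N and linear speed of salt below 0.05 m/s and value of joint knee below 0.21 rad), for 0.2 s.
2. the stay's knee has been lifted well past centre (joint knee over 0.45) (value of joint knee above 0.45 rad), for 0.2 s.
At the end, for the whole second after the job is handed in: The lid is shut to within 0.04 rad (2.3 degrees) and at rest; the salt shaker stands on the box's floor (within 20 mm of the underside's height, inside the walls), upright to 0.2 rad and at rest; the jar still stands upright in the box and the garlic still lies in it (value of joint lid above 1.39 rad and velocity of joint lid below 0.1 rad/s and x of salt in the frame of box between -0.072 and 0.072 m and y of salt in the frame of box between -0.067 and 0.067 m and z of salt in the frame of box between 0 and 0.02 m and angle between each of salt, jar's own z axis and vertical below 0.2 rad and linear speed of salt below 0.03 m/s and x of jar in the frame of box between -0.072 and 0.072 m and y of jar in the frame of box between -0.067 and 0.067 m and z of jar in the frame of box between 0 and 0.02 m and x of garlic in the frame of box between -0.072 and 0.072 m and y of garlic in the frame of box between -0.067 and 0.067 m and z of garlic in the frame of box between 0 and 0.035 m); the robot touches nothing.
It fails at once if the lid drops: it closes faster than 2.5 rad/s (velocity of joint lid above 2.5 rad/s).
It fails at once if the salt shaker is dropped: it moves faster than 0.6 m/s with no finger on it (linear speed of salt above 0.6 m/s and contact force between the fingers and salt below 0.05 N).
It fails at once if the jar in the box is pushed more than 35 mm or tipped past 0.5 rad (distance of jar from where it was at the start of the episode above 0.035 m or angle between jar's own z axis and vertical above 0.5 rad).
It fails at once if the garlic is pushed more than 35 mm (distance of garlic from where it was at the start of the episode above 0.035 m).
It fails at once if the tumbler or the mandarin is pushed more than 30 mm, or the tumbler is knocked over (distance of any of tumbler, mandarin from where it was at the start of the episode above 0.03 m or angle between tumbler's own z axis and vertical above 0.5 rad).
It also fails if it takes over 58 s, if anything falls off the work surface, if the arm or the gripper's body presses on something with over 40 N, if the wrist force passes 120 N, or if a joint passes its speed limit or range.

## Robot

A 6-joint arm with a two-finger parallel gripper is mounted at the origin on a cart in front of the work surface, level with it; the furniture and walls round the work are solid. World frame = base frame: x ahead of the robot, y to its left, z up, the work surface at z = 0. Lengths are in mm, angles in degrees, forces in N, time in s.
With the tool pointing down it reaches from about 350 to 850 mm from the base axis. Payload 8.1 kg.
Tool frame: the origin (TCP) lies midway between the tips of the shut fingers; the grasp point (between the pads) lies 19 mm behind it; z points along the fingers, y is the line along which they close (so a half turn about z gives the same grasp; the last joint's range is limited). The gripper opens to 85 mm and grips with 20 to 120 N. Pads are 22 mm wide; open, the fingers measure 114 mm over their backs; the gripper's body (76 mm by 85 mm) begins 54 mm behind the grasp point. The pads swing forward as they close: fully open they stand 13 mm farther back than shut.
Start: joints at [-80.122, 7.471, 85.268, -0, 87.261, -4.893], TCP at [152.993, -580.171, 231.292] pointing down, gripper open.
Joint ranges: [-169.43, 169.43], [-51.17, 129.36], [1.28, 143.12], [-76.62, 256.62], [0, 156.53], [-152.29, 152.29]. Speed limits (degrees/s): [136.94, 136.94, 159.86, 180, 180, 180].

## Interface

Orientations are given as [roll, pitch, yaw] about the fixed x, y, z axes, in that order (R = Rz(yaw) Ry(pitch) Rx(roll)).
In Python, from bench import r gives the robot as it stands.
- The arm moves only by the shell command python3 steer.py 'ROWS' [FORCE]. ROWS is rows parted by semicolons, their numbers by spaces, 1 to 8 of them, each of 7 numbers: a rotation vector rx, ry, rz in degrees, then dx, dy, dz in mm, then the finger opening in mm; each row is the pose to reach, as a shift and turn from the pose commanded when the command began, along the tool's axes at that moment; what a row does not reach only later rows make up. A row lasts 1/8 s, in which the tool goes at most 62.5 mm and 10.7 degrees, less where a joint would pass 70% of its speed; a pose out of reach is approached as far as the arm can. The fingers move at their own pace and stop on an object; FORCE is the grip in N (left out, the last holds). Time passes only in rows, so rows that do not move let the fingers close. It prints the time, the measured TCP pose, the force, the opening and the grip force at its end.
- r.sense(): the state, without advancing time (a new reading comes with each control period).
- r.snapshot(name): name is "scene" or "top" or "wrist"; returns a dict with "pixels" (480x640x3 uint8, blue, green, red), "fx", "fy", "cx", "cy" (pixels), "pose" (4x4, takes a point from camera to world coordinates). Camera axes: x right, y up, looking along -z (the intrinsics and any distortion apply to the point x, -y, -z); pixel columns grow to the right and rows downward; lengths in mm; the calibration is good to about 2 mm. A picture is of the moment at which its call begins. There is no depth.
- r.hand_in(): hands the job in; it is judged then, once.
The state is a dict: "time": time; "joint_pos": joint angles; "qd": joint speeds; "joint_efforts": joint torques, N m; "tool_pos": TCP position; "tcp_rot": TCP orientation; "ft_force": force on the tool from outside, world axes, zero at the start; "wrist_torque": the same for the moment, N m; "finger_gap": finger opening in mm; "grip_force": force on a finger pad.
Only numpy, scipy, OpenCV 4.12 (cv2) and the standard library are available. Lean on these libraries where they do the work, as an engineer would, in place of code of your own. Each camera call takes 0.05 s, during which the arm holds its last target. There are 200 camera calls.

## Working session

There is one attempt and no reset: what is moved stays moved. The work goes in short steps, Python scripts to look and compute and a shell command to move; the robot and the scene stay as the last step left them, time stands still between calls to the robot, and variables do not carry over. Pictures are saved under pics/ and viewed, at most 10 in all, crops included, and the job is handed in when it is done.

```bash
ls; mkdir -p pics; python3 - <<'E'
from bench import r
import cv2
s=r.sense();print(s['time'],s['tool_pos'],s['tcp_rot'],s['finger_gap'])
for n in("scene","top"):
    d=r.snapshot(n);cv2.imwrite(f"pics/{n}0.png",d["pixels"]);print(n,d["fx"],d["fy"],d["cx"],d["cy"],d["pose"].round(4).tolist(),[k for k in d])
E
```

```text
bench.py
pics
steer.py
0.0 [ 152.89604433 -579.60694959  230.22211763] [-1.79891619e+02 -1.01262612e-02  1.47721251e+01] 85.16893378337375
scene 544.8823398321155 544.8823398321155 326.1437985237656 238.26568508906757 [[-0.8962, 0.2848, -0.3402, 59.2647], [-0.4435, -0.5967, 0.6688, 927.6336], [-0.0126, 0.7503, 0.661, 1017.3243], [0.0, 0.0, 0.0, 1.0]] ['pixels', 'fx', 'fy', 'cx', 'cy', 'pose']
top 604.5980140803729 604.5980140803729 313.91515214194845 242.88013167963362 [[-0.0246, 0.9933, -0.1128, 352.6702], [-0.9997, -0.0248, -0.0004, 86.9751], [-0.0032, 0.1128, 0.9936, 1401.882], [0.0, 0.0, 0.0, 1.0]] ['pixels', 'fx', 'fy', 'cx', 'cy', 'pose']
```

View pics/scene0.png

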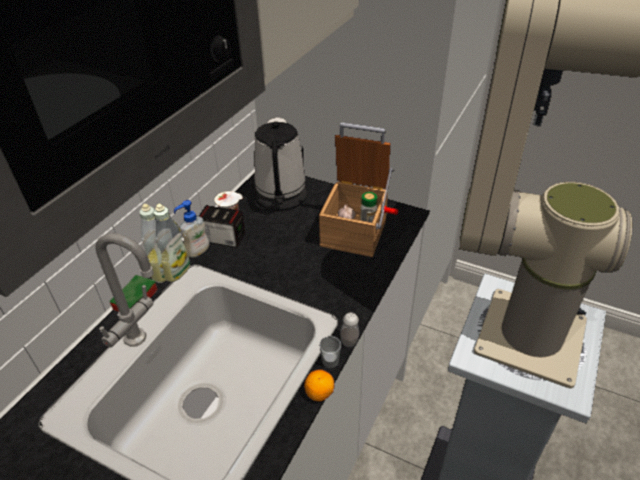

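View pics/top0.png

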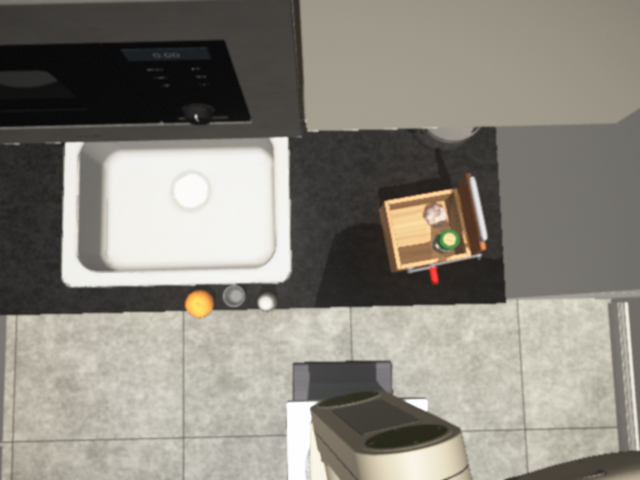

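```bash
python3 - <<'E'
import cv2,numpy as np
t=cv2.imread("pics/top0.png");s=cv2.imread("pics/scene0.png")
a=cv2.resize(t[165:295,365:495],(400,400),interpolation=3)
b=cv2.resize(s[110:260,305:405],(400,600),interpolation=3)
c=cv2.resize(t[280:320,170:290],(400,133),interpolation=3)
o=np.zeros((600,800,3),np.uint8);o[:400,:400]=a;o[:,400:]=b;o[400:533,:400]=c
cv2.imwrite("pics/crop0.png",o)
E
```

```text
(no output)
```

View pics/crop0.png

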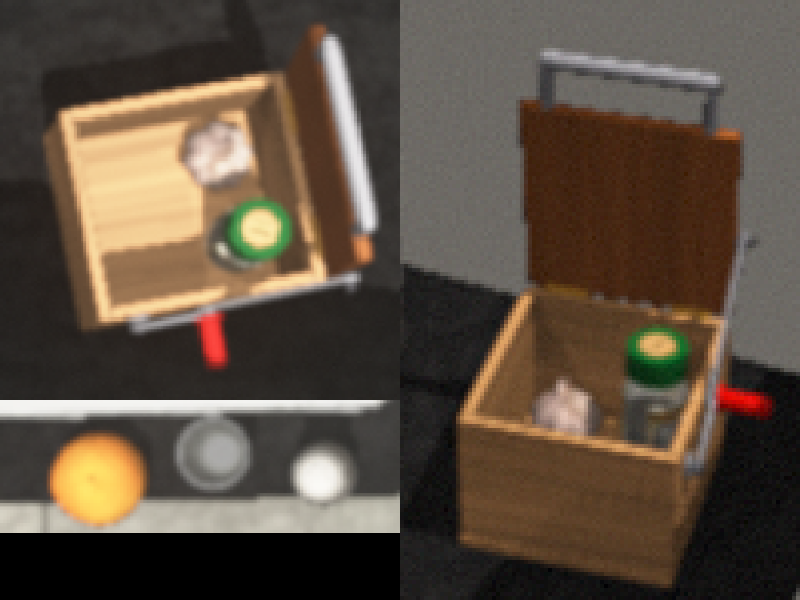

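```bash
cat > h.py <<'E'
import numpy as np
from scipy.spatial.transform import Rotation as R
C={"scene":(544.88,326.144,238.266,np.array([[-0.8962,0.2848,-0.3402,59.2647],[-0.4435,-0.5967,0.6688,927.6336],[-0.0126,0.7503,0.661,1017.3243]])),
"top":(604.598,313.915,242.88,np.array([[-0.0246,0.9933,-0.1128,352.6702],[-0.9997,-0.0248,-0.0004,86.9751],[-0.0032,0.1128,0.9936,1401.882]]))}
def proj(c,p):
    f,cx,cy,P=C[c];q=P[:,:3].T@(np.asarray(p)-P[:,3]);return np.array([cx+f*q[0]/-q[2],cy-f*q[1]/-q[2]])
def atz(c,uv,z):
    f,cx,cy,P=C[c];d=P[:,:3]@np.array([(uv[0]-cx)/f,-(uv[1]-cy)/f,-1]);return P[:,3]+d*(z-P[2,3])/d[2]
E
python3 - <<'E'
from h import *
from scipy.optimize import least_squares
T=lambda x,y:(365+x/3.077,165+y/3.077)
S=lambda x,y:(305+(x-400)/4,110+y/4)
o=[("top",(-80,75,112),T(60,108)),("top",(-80,-75,112),T(100,322)),("scene",(-80,75,112),S(459,419)),("scene",(-80,-75,112),S(683,463)),
("scene",(-80,75,0),S(461,545)),("scene",(-80,-75,0),S(672,586)),("scene",(57.4,0,308.8),S(630,70)),("top",(57.4,0,308.8),T(349,134)),("top",(-6.5,-125,109.6),T(216,365)),("scene",(-6.5,-125,109.6),S(770,405))]
def res(p,n=8):
    B=R.from_euler('z',p[2],degrees=True)
    return np.concatenate([proj(c,B.apply(b)+[p[0],p[1],0])-uv for c,b,uv in o[:n]])
s=least_squares(res,[450,-150,-80],loss='soft_l1');print(s.x);print(res(s.x,10).reshape(-1,2).round(1).tolist())
print("salt",atz("top",(266.9,301.8),90),atz("scene",(350.5,317),89))
print("tumb",atz("top",(170+213/3.333,280+53/3.333),61),"mand",atz("top",(170+98/3.333,280+78/3.333),27))
B=R.from_euler('z',s.x[2],degrees=True)
f=lambda c,uv,z:B.inv().apply(atz(c,uv,z)-[s.x[0],s.x[1],0])
print("jar",f("top",T(260,230),107),f("scene",S(659,342),107),"garlic",f("top",T(216,152),34),f("scene",S(567,412),34))
for p in [(-6.5,-125,109.6),(57.4,0,308.8),(-42,0,8)]: print(B.apply(p)+[s.x[0],s.x[1],0])
E
```

```text
[ 522.51619888 -157.44756807  -81.12625331]
[[-0.2, 1.9], [0.2, 0.5], [-0.4, -0.5], [-1.2, -1.1], [-0.1, -0.7], [-0.3, -0.3], [-0.3, -0.4], [-0.4, 0.6], [0.8, 3.5], [1.9, 0.5]]
salt [376.06792224 192.19789192  90.        ] [371.51179544 201.34867861  89.        ]
tumb [391.36424298 267.26491961  61.        ] mand [377.34880429 350.13773683  27.        ]
jar [ 43.18014885 -30.37033779 107.        ] [ 44.31002312 -31.49439905 107.        ] garlic [40.41969178 38.29880978 34.        ] [39.525407   32.38477888 34.        ]
[ 398.00969253 -170.30757886  109.6       ]
[ 531.37058972 -214.16052746  308.8       ]
[ 516.03737631 -115.95028071    8.        ]
```

```bash
cat >> h.py <<'E'
BX=np.array([522.5,-157.4,0]);BY=-81.1
RB=R.from_euler('z',BY,degrees=True)
def box(*p): return RB.apply(p)+BX
def go(*targets):
    "each target: (pos, rpy); prints shift from the current pose in tool axes"
    from bench import r
    s=r.sense();p=np.array(s['tool_pos']);q=R.from_euler('xyz',s['tcp_rot'],degrees=True)
    print('t',round(s['time'],2),'pos',p.round(1),'rpy',np.round(s['tcp_rot'],1),'F',np.round(s['ft_force'],1),'gap',round(s['finger_gap'],1),'J',np.round(s['joint_pos']))
    for t,e in targets:
        d=q.inv().apply(np.array(t)-p);w=(q.inv()*R.from_euler('xyz',e,degrees=True)).as_rotvec(degrees=True)
        print(' ',w.round(1),d.round(1),'dist',np.linalg.norm(d).round(),'ang',np.linalg.norm(w).round())
E
python3 -c "
from h import *
go(((340,-200,231),(180,0,55)),((375,100,231),(180,0,90)),((375,150,231),(180,0,95)))"
```

```text
t 0.1 pos [ 152.9 -579.7  230.4] rpy [-179.9   -0.    14.8] F [-0.2  0.9  0.2] gap 85.3 J [-80.   8.  85.   0.  87.  -5.]
  [ -0.1  -0.  -40.2] [ 2.777e+02 -3.194e+02 -1.000e-01] dist 423.0 ang 40.0
  [ -0.1  -0.1 -75.2] [ 3.880e+02 -6.006e+02  4.000e-01] dist 715.0 ang 75.0
  [ -0.1  -0.1 -80.2] [ 4.008e+02 -6.489e+02  5.000e-01] dist 763.0 ang 80.0
```

```bash
python3 steer.py '0 0 -6 40 -46 0 85;0 0 -12 80 -91 0 85;0 0 -18 119 -137 0 85;0 0 -24 158 -183 0 85;0 0 -30 198 -228 0 85;0 0 -36 238 -274 0 85;0 0 -40 278 -319 0 85;0 0 -48 300 -370 0 85'; python3 -c "
from h import *
go(((360,120,231),(180,0,95)))"
```

```text
time: 1.1
tool_pos: [349.3, -143.9, 231.1]
tcp_rot: [-180.0, -0.0, 63.0]
ft_force: [0.3, 0.4, 0.6]
finger_gap: 84.9
grip_force: 0.0
t 1.1 pos [ 349.3 -143.9  231.1] rpy [-180.   -0.   63.] F [0.3 0.4 0.6] gap 84.9 J [-30. -29. 118.   0.  92.  -3.]
  [  0.  -0. -32.] [ 2.400e+02 -1.102e+02  2.000e-01] dist 264.0 ang 32.0
```

```bash
python3 steer.py '0 0 -7 50 -23 0 85;0 0 -14 100 -46 0 85;0 0 -21 150 -69 0 85;0 0 -28 200 -92 0 85;0 0 -32 240 -110 0 85;0 0 -32 240 -110 0 85'; python3 - <<'E'
from bench import r
import cv2
from h import *
d=r.snapshot("wrist");e=r.snapshot("scene")
o=np.zeros((600,800,3),np.uint8);o[:480,:640]=d["pixels"]
o[480:,:160]=cv2.resize(e["pixels"][300:360,320:400],(160,120),interpolation=3)
cv2.imwrite("pics/w1.png",o);np.savez("w1.npz",**d)
P=d["pose"];print(d["fx"],d["cx"],d["cy"],P.round(3).tolist());go()
q=P[:3,:3].T@(np.array([374,196,90])-P[:3,3]);print(d["cx"]-d["fx"]*q[0]/q[2],d["cy"]+d["fy"]*q[1]/q[2])
E
```

```text
time: 1.85
tool_pos: [360.0, 120.4, 230.9]
tcp_rot: [-179.9, -0.0, 95.1]
ft_force: [0.0, -0.0, -0.1]
finger_gap: 85.5
grip_force: 0.0
357.352025437882 321.3516879824198 240.52560544034245 [[0.996, -0.086, -0.023, 354.238], [0.089, 0.96, 0.266, 186.316], [-0.001, -0.267, 0.964, 373.555], [0.0, 0.0, 0.0, 1.0]]
t 1.95 pos [360.4 117.9 230.9] rpy [-179.9    0.    94.8] F [-0.8 -0.3 -0.5] gap 84.7 J [ 10. -29. 117.  -0.  92.   6.]
348.7336780600293 130.8012168751184
```

View pics/w1.png

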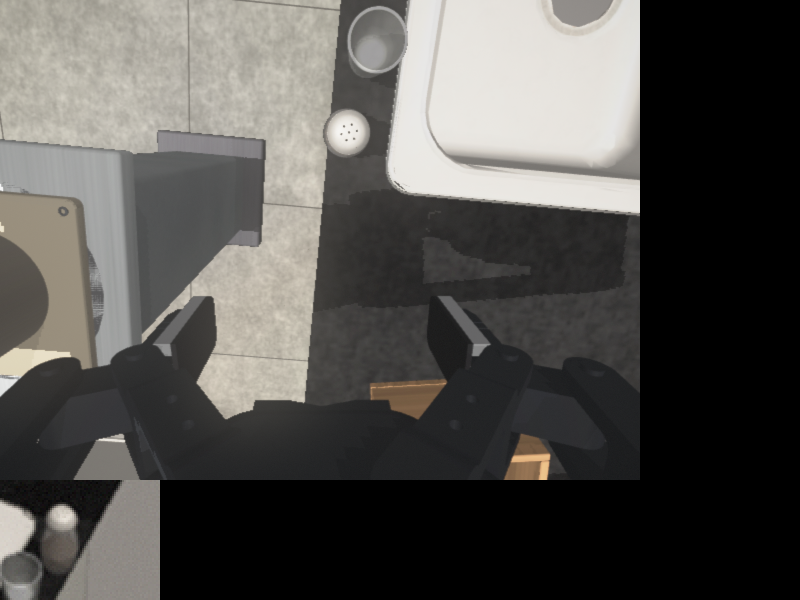

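```bash
python3 -c "
from h import *
go(((374,196,150),(180,0,95)),((374,196,39),(180,0,95)))"
```

```text
t 1.95 pos [360.4 117.9 230.9] rpy [-179.9    0.    94.8] F [-0.8 -0.3 -0.5] gap 84.7 J [ 10. -29. 117.  -0.  92.   6.]
  [-0.1  0.  -0.2] [76.7 20.2 80.9] dist 113.0 ang 0.0
  [-0.1  0.  -0.2] [ 76.8  20.3 191.9] dist 208.0 ang 0.0
```

```bash
python3 steer.py '0 0 0 38 10 40 85;0 0 0 75 20 80 85;0 0 0 75 20 120 85;0 0 0 75 20 155 85;0 0 0 75 20 180 85;0 0 0 75 20 192 85;0 0 0 75 20 192 85' ; python3 - <<'E'
from h import *
from bench import r
import cv2
go()
d=r.snapshot("wrist");cv2.imwrite("pics/w2.png",d["pixels"])
E
```

```text
time: 2.82
tool_pos: [374.2, 193.2, 38.9]
tcp_rot: [-179.9, 0.0, 94.7]
ft_force: [0.4, -0.1, 0.4]
finger_gap: 84.9
grip_force: 0.0
t 2.83 pos [374.2 193.2  38.9] rpy [-179.9    0.    94.7] F [ 0.4 -0.1  0.4] gap 84.9 J [ 20. -10. 124.  -0.  66.  16.]
```

View pics/w2.png

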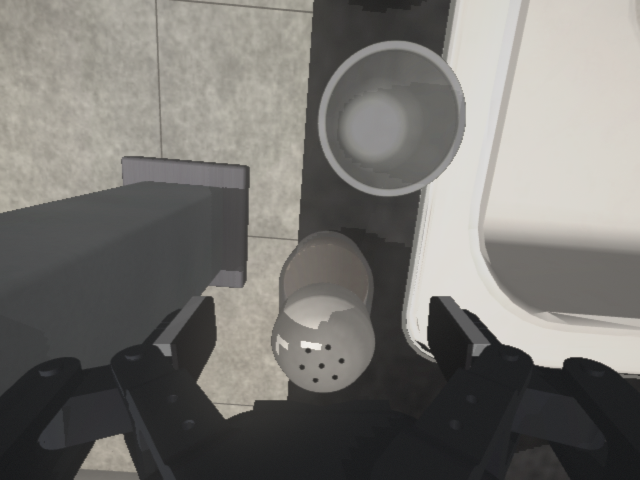

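```bash
python3 steer.py '0 0 0 2 0 0 60;0 0 0 2 0 0 40;0 0 0 2 0 0 40;0 0 0 2 0 0 40;0 0 0 2 0 0 40;0 0 0 2 0 0 40' 25; python3 -c "
from h import *
print(box(-42,0,0))
go()"
```

```text
time: 3.62
tool_pos: [374.6, 196.3, 39.5]
tcp_rot: [180.0, -0.0, 94.8]
ft_force: [0.2, 0.3, 1.9]
finger_gap: 40.0
grip_force: 0.7
[ 516.00216378 -115.90568564    0.        ]
t 3.62 pos [374.6 196.3  39.5] rpy [180.   -0.   94.8] F [0.2 0.3 1.9] gap 40.0 J [ 21. -10. 123.  -0.  66.  16.]
```

```bash
python3 steer.py '0 0 0 0 0 0 20;0 0 0 0 0 0 20;0 0 0 0 0 0 20' 25; python3 - <<'E'
from h import *
from bench import r
import cv2
d=r.snapshot("wrist");cv2.imwrite("pics/w3.png",d["pixels"])
E
```

```text
time: 4.0
tool_pos: [374.8, 196.4, 39.7]
tcp_rot: [179.9, -0.0, 94.8]
ft_force: [1.5, 0.4, 4.9]
finger_gap: 36.6
grip_force: 24.9
```

View pics/w3.png

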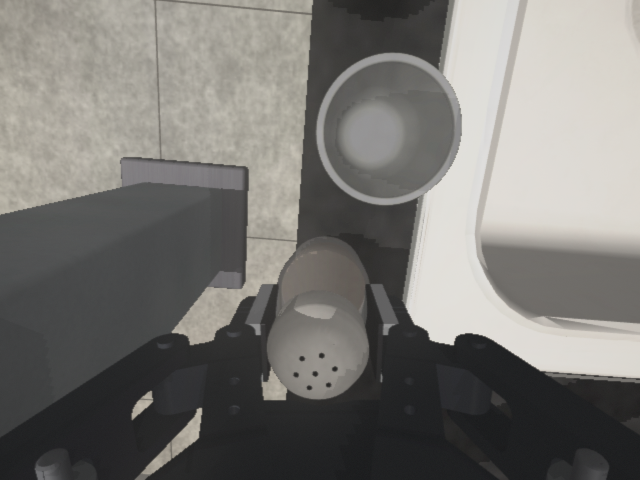

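```bash
python3 - <<'E'
from h import *
from bench import r
d=r.snapshot("wrist");P=d["pose"]
def px(p):
    q=P[:3,:3].T@(np.array(p)-P[:3,3]);return [round(d["cx"]-d["fx"]*q[0]/q[2]),round(d["cy"]+d["fy"]*q[1]/q[2])]
for y in (188,192,196,200,204): print(y,px((374,y,90)),px((374,y+22,74)),px((374,y+22,0)))
for z in (40,58,74): print(z,px((374-18,196+11,z)),px((374-18,196-11,z)))
go()
E
```

```text
188 [317, 395] [323, 306] [322, 244]
192 [318, 384] [324, 295] [323, 237]
196 [319, 373] [325, 284] [323, 230]
200 [320, 361] [326, 272] [324, 222]
204 [321, 349] [327, 261] [325, 215]
40 [279, 274] [277, 321]
58 [274, 291] [271, 343]
74 [268, 310] [265, 368]
t 4.1 pos [374.8 196.4  39.7] rpy [179.9  -0.   94.8] F [2.4 1.2 5.7] gap 36.6 J [ 21. -10. 123.   0.  66.  16.]
```

```bash
python3 steer.py '0 0 0 0 0 0 50;0 0 0 0 0 0 60;0 0 0 0 0 5 60;0 0 0 0 0 10 60;0 0 0 0 0 10 40;0 0 0 0 0 10 20;0 0 0 0 0 10 20;0 0 0 0 0 10 20;0 0 0 0 0 10 20' 25 || python3 steer.py '0 0 0 0 0 0 60;0 0 0 0 0 0 60;0 0 0 0 0 5 60;0 0 0 0 0 10 60;0 0 0 0 0 10 30;0 0 0 0 0 10 20;0 0 0 0 0 10 20;0 0 0 0 0 10 20' 25
```

```text
time: 5.1
tool_pos: [374.2, 196.2, 29.3]
tcp_rot: [-180.0, 0.0, 94.8]
ft_force: [0.4, 0.4, -1.1]
finger_gap: 39.7
grip_force: 24.9Traceback (most recent call last):
  File "steer.py", line 5, in <module>
    connect(sys.argv[1:4])
    ~~~~~~~^^^^^^^^^^^^^^^
ValueError: 1 to 8 rows of numbers within range
```

```bash
python3 -c "
from h import *
go((box(-27,0,190),(180,0,BY+180)),(box(-27,0,60),(180,0,BY+180)))"; python3 steer.py '0 0 0 0 0 -20 20;0 0 0 0 0 -50 20;0 0 0 0 0 -90 20;0 0 0 0 0 -130 20;0 0 0 0 0 -160 20;0 0 0 0 0 -160 20' 30;  python3 -c "
from h import *
go((box(-27,0,190),(180,0,BY+180)),(box(-27,0,60),(180,0,BY+180)))"
```

```text
t 5.1 pos [374.2 196.2  29.3] rpy [-180.     0.    94.8] F [ 0.4  0.4 -1.1] gap 39.7 J [ 21.  -9. 124.  -0.  65.  16.]
  [-0.   0.  -4.1] [-337.8  116.4 -160.7] dist 392.0 ang 4.0
  [-0.   0.  -4.1] [-337.8  116.4  -30.7] dist 359.0 ang 4.0
time: 5.85
tool_pos: [376.0, 196.9, 192.0]
tcp_rot: [179.7, -0.1, 94.8]
ft_force: [0.3, -0.2, -2.2]
finger_gap: 39.3
grip_force: 30.5
t 5.85 pos [376.  196.9 192. ] rpy [ 1.797e+02 -1.000e-01  9.480e+01] F [ 0.3 -0.2 -2.2] gap 39.3 J [ 21. -20. 115.   0.  85.  16.]
  [ 0.3 -0.1 -4.1] [-338.3  114.6    2.1] dist 357.0 ang 4.0
  [ 0.3 -0.1 -4.1] [-338.5  113.9  132.1] dist 381.0 ang 4.0
```

```bash
python3 steer.py '0 0 -0.5 -35 12 0 20;0 0 -1 -85 29 0 20;0 0 -2 -140 48 0 20;0 0 -2.5 -195 66 0 20;0 0 -3 -250 85 0 20;0 0 -4 -300 102 0 20;0 0 -4 -330 112 0 20;0 0 -4 -338 115 0 20';  python3 - <<'E'
from h import *
from bench import r
import cv2
go((box(-27,0,60),(180,0,BY+180)),(box(-27,0,37),(180,0,BY+180)))
d=r.snapshot("wrist");e=r.snapshot("top")["pixels"]
o=np.zeros((600,800,3),np.uint8);o[:480,:640]=d["pixels"];o[300:,400:]=cv2.resize(e[165:315,355:555],(400,300),interpolation=3);cv2.imwrite("pics/w4.png",o)
E
```

```text
time: 6.85
tool_pos: [516.3, -132.5, 187.0]
tcp_rot: [-179.8, -0.1, 98.6]
ft_force: [0.3, -0.2, -2.0]
finger_gap: 39.6
grip_force: 30.5
t 6.85 pos [ 516.3 -132.5  187. ] rpy [-1.798e+02 -1.000e-01  9.860e+01] F [ 0.3 -0.2 -2. ] gap 39.6 J [-20.  -1.  99.  -0.  82. -29.]
  [-0.2 -0.1 -0.3] [  1.3   2.6 127. ] dist 127.0 ang 0.0
  [-0.2 -0.1 -0.3] [  1.3   2.7 150. ] dist 150.0 ang 0.0
```

View pics/w4.png

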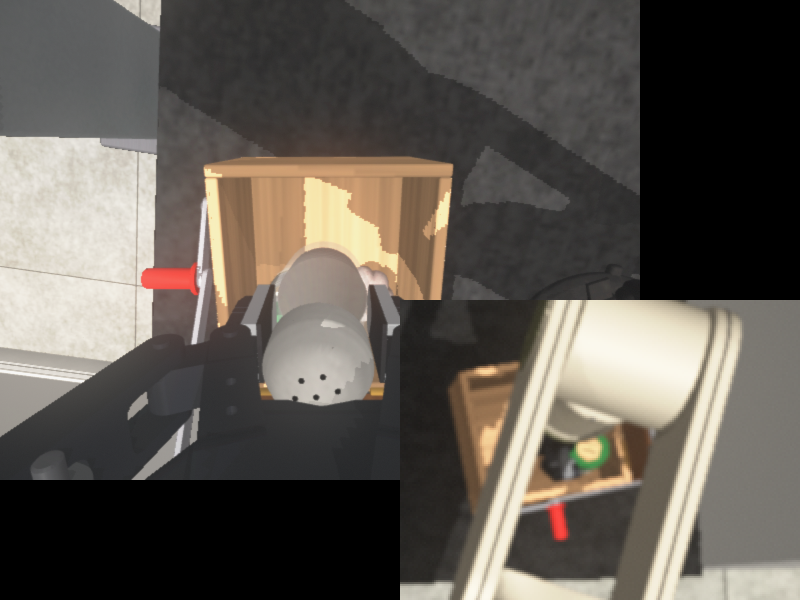

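```bash
python3 - <<'E'
from h import *
from bench import r
d=r.snapshot("wrist");P=d["pose"]
def at(u,v,z):
    w=P[:3,:3]@np.array([(u-d["cx"])/d["fx"],-(v-d["cy"])/d["fy"],-1]);return P[:3,3]+w*(z-P[2,3])/w[2]
for n,u,v,z in(("in-",221,178,112),("in+",443,178,112),("out-",206,166,112),("out+",452,166,112),("root",200,279,110),("tip",142,279,110)):
    w=at(u,v,z);print(n,w.round(1),RB.inv().apply(w-BX).round(1))
E
```

```text
in- [449.2 -95.9 112. ] [-72.1 -62.9 112. ]
in+ [581.8 -75.5 112. ] [-71.7  71.3 112. ]
out- [439.7 -90.1 112. ] [-79.3 -71.4 112. ]
out+ [585.5 -67.7 112. ] [-78.8  76.1 112. ]
root [ 440.1 -164.2  110. ] [ -6.  -82.5 110. ]
tip [ 402.2 -170.   110. ] [  -6.1 -120.8  110. ]
```

```bash
sed -i 's/522.5,-157.4,0/524.5,-157.1,0/' h.py; python3 steer.py '0 0 0 1 4 30 20;0 0 0 1 4 65 20;0 0 0 1 4 95 20;0 0 0 1 4 120 20;0 0 0 1 4 135 20;0 0 0 1 4 142 20;0 0 0 1 4 142 20';  python3 -c "
from h import *
go((box(-27,0,37),(180,0,BY+180)))"
```

```text
time: 7.88
tool_pos: [520.9, -129.1, 47.5]
tcp_rot: [180.0, -0.0, 98.8]
ft_force: [-0.2, 0.3, -2.8]
finger_gap: 39.2
grip_force: 30.5
t 7.88 pos [ 520.9 -129.1   47.5] rpy [180.   -0.   98.8] F [-0.2  0.3 -2.8] gap 39.2 J [-19.   7. 105.   0.  67. -28.]
  [ 0.  -0.  -0.1] [-1.2 -0.8 10.5] dist 11.0 ang 0.0
```

```bash
python3 steer.py '0 0 0 0 0 2 20;0 0 0 0 0 4 20;0 0 0 0 0 6 20;0 0 0 0 0 8 20;0 0 0 0 0 9 20;0 0 0 0 0 9 20'
```

```text
time: 8.62
tool_pos: [520.7, -129.4, 38.1]
tcp_rot: [-180.0, -0.0, 98.8]
ft_force: [-0.5, 0.3, -1.0]
finger_gap: 39.4
grip_force: 30.5
```

```bash
python3 steer.py '0 0 0 0 0 0.5 20;0 0 0 0 0 1 20;0 0 0 0 0 1 20;0 0 0 0 0 1 20'
```

```text
time: 9.12
tool_pos: [520.8, -129.5, 37.3]
tcp_rot: [180.0, 0.0, 98.8]
ft_force: [0.2, 0.1, -1.5]
finger_gap: 39.4
grip_force: 30.5
```

```bash
python3 steer.py '0 0 0 0 0 0.5 20;0 0 0 0 0 1 20;0 0 0 0 0 1.5 20;0 0 0 0 0 1.5 20;0 0 0 0 0 1.5 20'
```

```text
time: 9.75
tool_pos: [521.0, -129.7, 37.0]
tcp_rot: [180.0, 0.0, 98.8]
ft_force: [-5.7, 1.4, 10.8]
finger_gap: 39.3
grip_force: 32.1
```

```bash
python3 steer.py '0 0 0 0 0 -1 42;0 0 0 0 0 -1 46;0 0 0 0 0 -1 54;0 0 0 0 0 -1 60;0 0 0 0 0 -1 60;0 0 0 0 0 -1 60'; python3 steer.py '0 0 0 0 0 -20 60;0 0 0 0 0 -50 60;0 0 0 0 0 -90 60;0 0 0 0 0 -130 60;0 0 0 0 0 -150 60;0 0 0 0 0 -150 60';python3 - <<'E'
from h import *
from bench import r
import cv2
d=r.snapshot("wrist");P=d["pose"];o=d["pixels"];cv2.imwrite("pics/w5.png",o);go()
E
```

```text
time: 10.5
tool_pos: [520.8, -129.4, 36.7]
tcp_rot: [-180.0, -0.0, 98.8]
ft_force: [0.2, -0.2, 0.1]
finger_gap: 60.0
grip_force: 0.0
time: 11.25
tool_pos: [521.7, -129.8, 188.1]
tcp_rot: [179.9, 0.1, 98.8]
ft_force: [0.6, 1.0, -1.0]
finger_gap: 60.0
grip_force: 0.0
t 11.3 pos [ 520.8 -129.4  186.2] rpy [-180.    -0.    98.8] F [-0.3 -0.2 -0.6] gap 60.4 J [-19.  -1.  99.   0.  82. -28.]
```

View pics/w5.png

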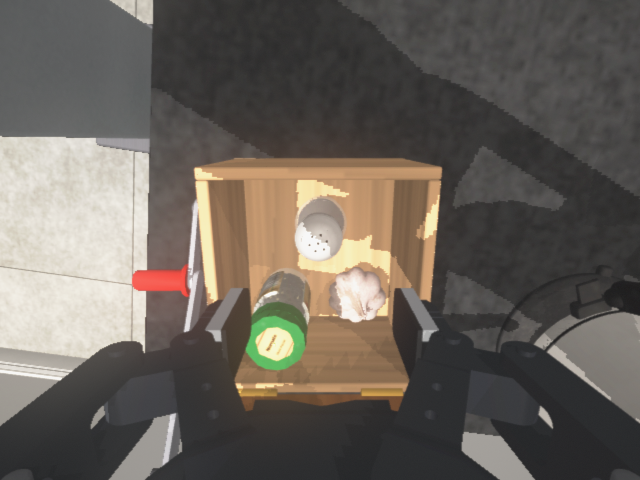

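```bash
python3 -c "
from h import *
go((box(-6.3,-106,186),(180,0,BY+90)),(box(-6.3,-106,92),(180,0,BY+90)))"
```

```text
t 11.3 pos [ 520.8 -129.4  186.2] rpy [-180.    -0.    98.8] F [-0.3 -0.2 -0.6] gap 60.4 J [-19.  -1.  99.   0.  82. -28.]
  [-0.   0.  89.9] [ -21.8 -106.5    0.2] dist 109.0 ang 90.0
  [-0.   0.  89.9] [ -21.8 -106.5   94.2] dist 144.0 ang 90.0
```

```bash
python3 steer.py '0 0 10 0 -20 0 60;0 0 20 0 -45 0 60;0 0 30 -2 -70 0 60;0 0 40 -8 -90 0 60;0 0 50 -15 -100 0 50;0 0 60 -22 -106.5 0 45;0 0 70 -22 -106.5 0 45;0 0 80 -22 -106.5 0 45'; python3 steer.py '0 0 10 0 0 0 45;0 0 10 0 0 0 45;0 0 10 0 0 0 45'; python3 - <<'E'
from h import *
from bench import r
import cv2
go((box(-6.3,-106,92),(180,0,BY+90)))
d=r.snapshot("wrist");cv2.imwrite("pics/w6.png",d["pixels"])
E
```

```text
time: 12.3
tool_pos: [417.6, -166.9, 184.1]
tcp_rot: [-179.8, 0.2, 18.4]
ft_force: [-0.2, 0.2, -0.4]
finger_gap: 45.4
grip_force: 0.0
time: 12.68
tool_pos: [418.3, -167.1, 185.5]
tcp_rot: [-179.9, 0.1, 9.0]
ft_force: [0.3, -0.1, -0.1]
finger_gap: 45.2
grip_force: 0.0
t 12.68 pos [ 418.3 -167.1  185.5] rpy [-1.799e+02  1.000e-01  9.000e+00] F [ 0.3 -0.1 -0.1] gap 45.2 J [-28. -15. 111.  -0.  84.  53.]
  [-0.1  0.1  0.1] [ 0.7  0.4 93.5] dist 93.0 ang 0.0
```

View pics/w6.png

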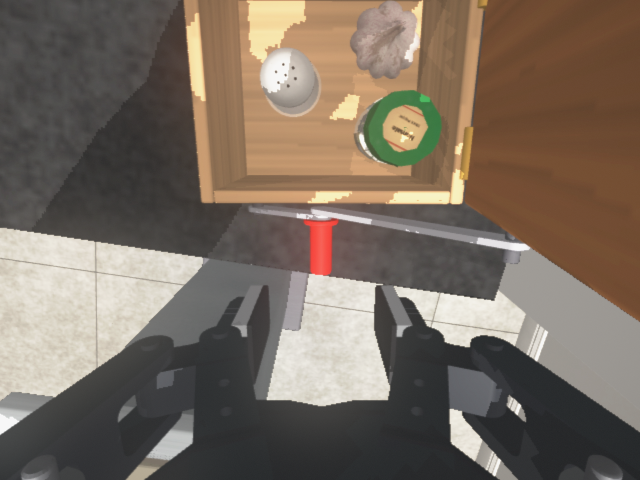

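```bash
python3 steer.py '0 0 0 0 0 35 45;0 0 0 0 0 65 45;0 0 0 0 0 85 45;0 0 0 0 0 93 45;0 0 0 0 0 93 25;0 0 0 0 0 93 10;0 0 0 0 0 93 10;0 0 0 0 0 93 10' 20; python3 -c "
from h import *
go()"
```

```text
time: 13.72
tool_pos: [419.2, -166.5, 94.7]
tcp_rot: [-179.9, -0.0, 8.8]
ft_force: [-2.4, 6.5, 2.6]
finger_gap: 13.0
grip_force: 21.1
t 13.72 pos [ 419.2 -166.5   94.7] rpy [-179.9   -0.     8.8] F [-2.4  6.5  2.6] gap 13.0 J [-28. -10. 117.   0.  73.  53.]
```

```bash
python3 steer.py '0 0 0 0 -2.5 -4 10;0 0 0 0 -5.2 -7.5 10;0 0 0 0 -8.2 -10.7 10;0 0 0 0 -11.4 -13.7 10;0 0 0 0 -14.9 -16.4 10;0 0 0 0 -18.5 -18.7 10;0 0 0 0 -22 -20.7 10;0 0 0 0 -22 -20.7 10'; python3 - <<'E'
from h import *
from bench import r
import cv2
go();print(RB.inv().apply(np.array(r.sense()['tool_pos'])-BX).round(1))
e=r.snapshot("scene")["pixels"];d=r.snapshot("wrist")["pixels"]
cv2.imwrite("pics/w7.png",np.hstack([cv2.resize(e[90:250,300:440],(420,480),interpolation=3),d[:,170:550]]))
E
```

```text
time: 14.72
tool_pos: [416.4, -147.8, 116.9]
tcp_rot: [179.7, -0.1, 8.8]
ft_force: [-3.9, -7.8, 8.0]
finger_gap: 13.3
grip_force: 20.5
t 14.72 pos [ 416.4 -147.8  116.9] rpy [ 1.797e+02 -1.000e-01  8.800e+00] F [-3.9 -7.8  8. ] gap 13.3 J [-26. -13. 117.  -0.  76.  55.]
[ -25.9 -105.4  116.9]
```

View pics/w7.png

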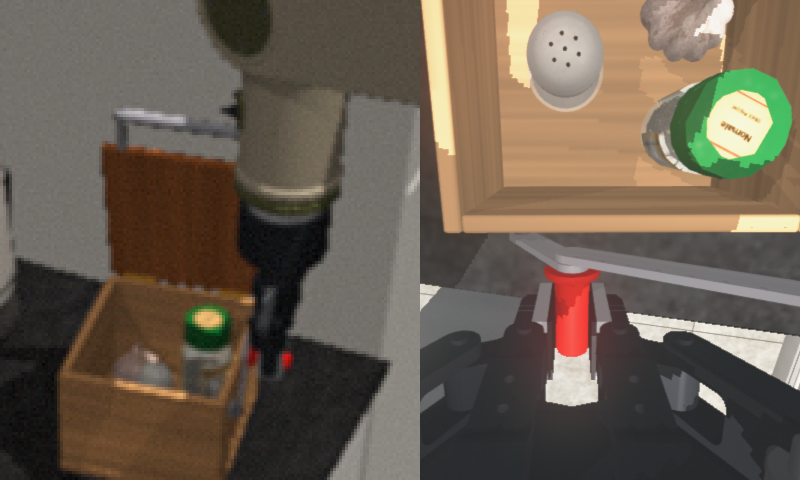

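The picture shows the knob (570,310 in the right half) pinched and raised, and the stay's links bent past centre. Next I let go, rise, and lean the wrist back for the lid bar.

```bash
python3 steer.py '0 0 0 0 0 0 18;0 0 0 0 0 0 30;0 0 0 0 0 0 45;0 0 0 0 0 0 45;0 0 0 0 0 -20 45;0 0 0 0 0 -60 45;0 0 0 -10 0 -110 45;0 0 0 -20 -5 -160 45'; python3 - <<'E'
from h import *
from bench import r
import cv2
d=r.snapshot("wrist");P=d["pose"];hsv=cv2.cvtColor(d["pixels"],cv2.COLOR_BGR2HSV)
m=(((hsv[...,0]<6)|(hsv[...,0]>174))&(hsv[...,1]>180)&(hsv[...,2]>90)).astype(np.uint8)
n,l,st,c=cv2.connectedComponentsWithStats(m);i=1+st[1:,4].argmax();u,v=c[i];print(st[i],c[i])
for z in(110,120,130,135):
    w=P[:3,:3]@np.array([(u-d["cx"])/d["fx"],-(v-d["cy"])/d["fy"],-1]);p=P[:3,3]+w*(z-P[2,3])/w[2];b=RB.inv().apply(p-BX);print(b.round(1),np.hypot(b[0]+50,z-85).round(1),np.degrees(np.arctan2(z-85,b[0]+50)).round(1))
q=R.from_euler('xyz',(180,0,BY+90),degrees=True)*R.from_euler('y',30,degrees=True);e=q.as_euler('xyz',degrees=True);zt=q.as_matrix()[:,2]
print(e,zt);B=box(57.4,-5,308.8)
go((box(0,-60,380),e),(B+14*zt-60*zt,e),(B+14*zt,e))
E
```

```text
time: 15.82
tool_pos: [394.4, -143.7, 275.7]
tcp_rot: [-180.0, 0.0, 8.8]
ft_force: [0.9, -1.1, -0.3]
finger_gap: 45.2
grip_force: 0.0
[318 176  26  45 715] [330.53146853 196.96363636]
[ -24.  -105.3  110. ] 36.0 43.9
[ -24.3 -103.8  120. ] 43.4 53.7
[ -24.5 -102.3  130. ] 51.7 60.5
[ -24.7 -101.6  135. ] 56.1 63.1
[180.  -30.    8.9] [ 0.49397993  0.07735519 -0.8660254 ]
t 15.88 pos [ 395.9 -144.4  283.5] rpy [179.7  -0.4   8.8] F [ 1.7 -0.5  6.9] gap 45.4 J [-27. -23. 107.  -0.  95.  54.]
  [ 0.3 29.6 -0. ] [ 65.8  32.8 -95.8] dist 121.0 ang 30.0
  [ 0.3 29.6 -0. ] [ 97.7  90.  -63.9] dist 147.0 ang 30.0
  [ 0.3 29.6 -0. ] [127.4  89.6 -11.8] dist 156.0 ang 30.0
```

```bash
python3 steer.py '0 8 0 0 5 -30 45;0 16 0 10 15 -65 45;0 24 0 30 25 -90 45;0 30 0 60 33 -98 45;0 30 0 85 60 -98 45;0 30 0 95 85 -85 45;0 30 0 98 89 -68 45;0 30 0 98 89 -68 45'; python3 - <<'E'
from h import *
q=R.from_euler('xyz',(180,-30,BY+90),degrees=True);e=(180,-30,BY+90);zt=q.as_matrix()[:,2]
from bench import r
import cv2
go(); s=r.sense()
B=box(56,-5,308.8)
go((B-20*zt,e),(B+14*zt,e))
d=r.snapshot("wrist");P=d["pose"];cv2.imwrite("pics/w8.png",d["pixels"])
for y in(-55,-20,0,20,55):
    for x in (57.4,):
        k=P[:3,:3].T@(box(x,y,308.8)-P[:3,3]);u,v=d["cx"]-d["fx"]*k[0]/k[2],d["cy"]+d["fy"]*k[1]/k[2];print(y,round(u),round(v))
        if 0<v<480: print(d["pixels"][int(v),max(0,int(u)-48):int(u)+52:4].mean(1).astype(int))
E
```

```text
time: 16.88
tool_pos: [504.6, -215.9, 339.6]
tcp_rot: [-179.7, -29.8, 8.6]
ft_force: [0.8, 0.2, -0.4]
finger_gap: 45.2
grip_force: 0.0
t 16.88 pos [ 504.6 -215.9  339.6] rpy [-179.7  -29.8    8.6] F [ 0.8  0.2 -0.4] gap 45.2 J [-44. -24. 108.  24.  79.  36.]
t 16.88 pos [ 504.6 -215.9  339.6] rpy [-179.7  -29.8    8.6] F [ 0.8  0.2 -0.4] gap 45.2 J [-44. -24. 108.  24.  79.  36.]
  [-0.1  0.2 -0.2] [ 5.2  1.  18.6] dist 19.0 ang 0.0
  [-0.1  0.2 -0.2] [ 5.3  1.1 52.6] dist 53.0 ang 0.0
-55 324 360
[133 149 195 167 125 138 143 126 106 105 105 106  82  80  77  77  79  84
  77  78  81  67  67  63  61]
-20 323 290
[121 190 194 136 126 135 142 135 121  96 100  98  79  76  75  76  78  79
  79  78  46  42  39  43  43]
0 323 253
[ 90  90  90  93 124 134 138 138 122  94  99  99  81  78  77  78  77  76
  76  96  52  49  48  48  48]
20 323 218
[ 56  58  58  62 182 212 216 209 171  88  92  92  78  79  79  79  77  77
  76  48  49  51  50  47  49]
55 323 160
[ 62  72  68  66  75 200 217 208 139  72  66  71  75  79  77  78  81  80
  79  73 126 134 138 138 133]
```

```bash
python3 - <<'E'
from h import *
from bench import r
from scipy.optimize import brentq
d=r.snapshot("wrist");P=d["pose"];g=d["pixels"].mean(2)
for v in range(140,300,20):
    row=g[v,270:340];print(v,row[::3].astype(int))
def lid(u,v):
    w=RB.inv().apply(P[:3,:3]@np.array([(u-d["cx"])/d["fx"],-(v-d["cy"])/d["fy"],-1]));o=RB.inv().apply(P[:3,3]-BX)
    f=lambda s:np.hypot(*(o+s*w-[80,0,112])[[0,2]])-198.06
    s=brentq(f,20,220 if f(220)<0 else 180);p=o+s*w;return p.round(1),np.degrees(np.arctan2(p[2]-112,80-p[0])).round(1)
for v in(160,190,218,240):
    for u in(295,299,303): print(u,v,lid(u,v))
e=cv=__import__('cv2');cv.imwrite("pics/s8.png",r.snapshot("scene")["pixels"])
E
```

```text
140 [ 63  69  69  71  69  67  67  72  70  67  73  60  51  55  73  63  55  56
  77 115 136 145 146 147]
160 [ 69  64  62  72  71  64  70  72 173 210 214 201 157  76  72  65  71  73
  76  76  78  79  80  82]
180 [ 71  71  72  68  65  65  70 168 203 214 214 212 185 142 136 132 123 127
  85  88  58  55  56  66]
200 [ 75  78  76  75  73  70  78 175 205 214 215 210 184 137  96 144 143 124
  87  86  86  85  82  58]
220 [ 60  60  59  58  59  59  90 182 209 215 216 210 182 132  92  94  92  86
  77  78  79  79  80  77]
240 [124 125 116  90  90  89 101 127 133 137 139 138 126 107  93  95  95  90
  79  78  76  76  76  76]
260 [113 112 113 113 137 181 130 123 134 138 141 137 125 108  97  99  99  92
  80  80  79  78  75  77]
280 [124 125 126 197 198 198 119 125 133 138 142 136 124 107  93  95  96  94
  81  80  80  79  79  80]
295 160 (array([ 40.9,  57.5, 306.2]), np.float64(78.6))
299 160 (array([ 43.3,  57.2, 306.6]), np.float64(79.3))
303 160 (array([ 45.7,  57. , 307.1]), np.float64(80.0))
295 190 (array([ 41.3,  38.5, 306.2]), np.float64(78.7))
299 190 (array([ 43.6,  38.3, 306.7]), np.float64(79.4))
303 190 (array([ 45.9,  38.1, 307.1]), np.float64(80.1))
295 218 (array([ 41.6,  21.5, 306.3]), np.float64(78.8))
299 218 (array([ 43.9,  21.3, 306.7]), np.float64(79.5))
303 218 (array([ 46.1,  21.2, 307.1]), np.float64(80.2))
295 240 (array([ 41.8,   8.6, 306.3]), np.float64(78.9))
299 240 (array([ 44. ,   8.5, 306.8]), np.float64(79.5))
303 240 (array([ 46.3,   8.4, 307.2]), np.float64(80.2))
```

```bash
python3 - <<'E'
from h import *
e=(180,-30,BY+90);zt=R.from_euler('xyz',e,degrees=True).as_matrix()[:,2]
B=box(43.5,-5,306.7)
go((B-25*zt,e),(B+14*zt,e))
E
```

```text
t 17.02 pos [ 505.3 -216.2  343.1] rpy [180.  -30.    8.8] F [0.7 1.1 0.3] gap 45.0 J [-44. -25. 108.  24.  79.  36.]
  [ 0.1 -0.  -0.1] [  1.8 -12.   18.1] dist 22.0 ang 0.0
  [ 0.1 -0.  -0.1] [  1.7 -12.   57.1] dist 58.0 ang 0.0
```

```bash
python3 steer.py '0 0 0 2 -6 0 45;0 0 0 2 -12 0 45;0 0 0 2 -12 20 45;0 0 0 2 -12 40 45;0 0 0 2 -12 54 45;0 0 0 2 -12 55 45;0 0 0 2 -12 55 45'; python3 -c "
from h import *
from bench import r
go();print(RB.inv().apply(np.array(r.sense()['tool_pos'])-BX))"
```

```text
time: 17.9
tool_pos: [532.6, -200.5, 296.5]
tcp_rot: [180.0, -30.0, 8.8]
ft_force: [0.3, 0.9, -0.9]
finger_gap: 45.1
grip_force: 0.0
t 17.9 pos [ 532.6 -200.5  296.5] rpy [180.  -30.    8.8] F [ 0.3  0.9 -0.9] gap 45.1 J [-40. -22. 111.  23.  72.  38.]
[ 44.13567248   1.26093179 296.54411719]
```

```bash
python3 steer.py '0 0 0 0 0 0 30;0 0 0 0 0 0 20;0 0 0 0 0 0 8;0 0 0 0 0 0 8;0 0 0 0 0 0 8' 25; python3 - <<'E'
from h import *
from bench import r
s=r.sense();go();print(RB.inv().apply(np.array(s['tool_pos'])-BX))
# arc waypoints relative to now, tool axes (tool y = box x; tilt 30 about box x)
q=R.from_euler('xyz',(180,-30,BY+90),degrees=True);a0=79.4
P=lambda a:np.array([80-198.06*np.cos(np.radians(a)),0,112+198.06*np.sin(np.radians(a))])
for a in list(range(76,0,-4))+[1.45]: print(a,q.inv().apply(RB.apply(P(a)-P(a0))).round(1))
E
```

```text
time: 18.52
tool_pos: [532.5, -200.7, 296.4]
tcp_rot: [180.0, -30.0, 8.8]
ft_force: [-3.7, 0.8, 3.9]
finger_gap: 8.8
grip_force: 24.5
t 18.52 pos [ 532.5 -200.7  296.4] rpy [180.  -30.    8.8] F [-3.7  0.8  3.9] gap 8.8 J [-40. -22. 111.  23.  72.  38.]
[ 44.27423051   1.21388243 296.41614982]
76 [ -1.3 -11.5   2.2]
72 [ -3.2 -24.8   5.5]
68 [ -5.5 -37.8   9.6]
64 [ -8.3 -50.4  14.4]
60 [-11.6 -62.6  20.1]
56 [-15.2 -74.3  26.4]
52 [-19.3 -85.5  33.4]
48 [-23.7 -96.1  41.1]
44 [ -28.5 -106.    49.4]
40 [ -33.7 -115.3   58.3]
36 [ -39.1 -123.8   67.8]
32 [ -44.9 -131.5   77.7]
28 [ -50.8 -138.4   88.1]
24 [ -57.1 -144.5   98.8]
20 [ -63.5 -149.7  109.9]
16 [ -70.  -154.   121.3]
12 [ -76.8 -157.3  132.9]
8 [ -83.6 -159.7  144.7]
4 [ -90.4 -161.1  156.6]
1.45 [ -94.8 -161.6  164.3]
```

```bash
python3 steer.py '0 0 0 -0.5 -5 1 6;0 0 0 -1.3 -11.5 2.2 6;0 0 0 -2.2 -18 3.8 6;0 0 0 -3.2 -24.8 5.5 6;0 0 0 -5.5 -37.8 9.6 6;0 0 0 -5.5 -37.8 9.6 6' 30; python3 - <<'E'
from h import *
from bench import r
s=r.sense();go();print(RB.inv().apply(np.array(s['tool_pos'])-BX))
d=r.snapshot("scene")["pixels"]; import cv2
cv2.imwrite("pics/s9.png",d)
# brown lid blob change
o=cv2.imread("pics/scene0.png")
for n,i in(("old",o),("new",d)):
    h=cv2.cvtColor(i[100:260,290:410],cv2.COLOR_BGR2HSV);m=(h[...,0]<14)&(h[...,1]>150)&(h[...,2]<140);ys,xs=np.nonzero(m);print(n,m.sum(),np.percentile(ys+100,[2,50,98]),np.percentile(xs+290,[2,50,98]))
E
```

```text
time: 19.27
tool_pos: [526.4, -161.8, 284.2]
tcp_rot: [-179.9, -30.0, 8.8]
ft_force: [-4.6, 1.1, 3.7]
finger_gap: 9.0
grip_force: 30.4
t 19.27 pos [ 526.4 -161.8  284.2] rpy [-179.9  -30.     8.8] F [-4.6  1.1  3.7] gap 9.0 J [-36. -26. 115.  22.  71.  41.]
[  4.893817     1.18968567 284.15880512]
old 2293 [139. 162. 213.] [337. 362. 388.]
new 1681 [150. 168. 214.] [334. 360. 386.]
```

```bash
python3 steer.py '0 0 0 -2.8 -12.6 4.8 6;0 0 0 -6.1 -24.8 10.5 6;0 0 0 -9.7 -36.5 16.8 6;0 0 0 -13.8 -47.7 23.8 6;0 0 0 -18.2 -58.3 31.5 6;0 0 0 -23 -68.2 39.8 6;0 0 0 -28.2 -77.5 48.7 6;0 0 0 -28.2 -77.5 48.7 6' 30; python3 -c "
from h import *
from bench import r
s=r.sense();go();print(RB.inv().apply(np.array(s['tool_pos'])-BX))"
```

```text
time: 20.32
tool_pos: [514.7, -85.3, 227.3]
tcp_rot: [-179.9, -30.0, 8.8]
ft_force: [1.8, 0.3, -1.3]
finger_gap: 8.5
grip_force: 30.1
t 20.32 pos [514.7 -85.3 227.3] rpy [-179.9  -30.     8.8] F [ 1.8  0.3 -1.3] gap 8.5 J [-27. -33. 125.  19.  64.  49.]
[-72.49915546   1.42114727 227.32402249]
```

```bash
python3 steer.py '0 0 0 -5.4 -8.5 9.5 6;0 0 0 -11.2 -16.2 19.4 6;0 0 0 -17.1 -23.1 29.8 6;0 0 0 -23.4 -29.2 40.5 6;0 0 0 -29.8 -34.4 51.6 6;0 0 0 -36.3 -38.7 63 6;0 0 0 -43.1 -42 74.6 6;0 0 0 -43.1 -42 74.6 6' 30; python3 -c "
from h import *
from bench import r
s=r.sense();go();print(RB.inv().apply(np.array(s['tool_pos'])-BX))"
```

```text
time: 21.32
tool_pos: [508.4, -44.5, 141.0]
tcp_rot: [-179.9, -30.0, 8.7]
ft_force: [1.7, 4.0, -2.1]
finger_gap: 8.8
grip_force: 31.9
t 21.32 pos [508.4 -44.5 141. ] rpy [-179.9  -30.     8.7] F [ 1.7  4.  -2.1] gap 8.8 J [-21. -32. 134.  18.  53.  52.]
[-113.78353268    1.48101989  141.03561836]
```

```bash
python3 steer.py '0 0 0 -3.4 -1.2 5.9 6;0 0 0 -6.8 -2.4 11.8 6;0 0 0 -10.2 -3.1 17.7 6;0 0 0 -13.6 -3.8 23.7 6;0 0 0 -16 -4.1 28 6;0 0 0 -18 -4.3 31.4 6;0 0 0 -18 -4.3 31.4 6' 30; python3 -c "
from h import *
from bench import r
s=r.sense();go();print(RB.inv().apply(np.array(s['tool_pos'])-BX))"
```

```text
time: 22.2
tool_pos: [507.6, -40.0, 105.2]
tcp_rot: [-179.9, -30.0, 8.7]
ft_force: [2.6, 7.2, -0.5]
finger_gap: 8.7
grip_force: 32.6
t 22.2 pos [507.6 -40.  105.2] rpy [-179.9  -30.     8.7] F [ 2.6  7.2 -0.5] gap 8.7 J [-21. -29. 136.  19.  48.  51.]
[-118.29331475    1.46282509  105.24639522]
```

```bash
python3 steer.py '0 0 0 -0.5 0 0.9 6;0 0 0 -1 0 1.7 6;0 0 0 -1 0 1.7 6;0 0 0 -1 0 1.7 6'; python3 steer.py '0 0 0 -0.5 0 0.9 6;0 0 0 -1 0 1.7 6;0 0 0 -1 0 1.7 6;0 0 0 -1 0 1.7 6'
```

```text
time: 22.7
tool_pos: [507.7, -39.9, 103.5]
tcp_rot: [-179.9, -30.0, 8.7]
ft_force: [1.7, 7.1, -0.8]
finger_gap: 9.0
grip_force: 32.6
time: 23.2
tool_pos: [507.7, -39.9, 102.0]
tcp_rot: [-179.9, -30.0, 8.8]
ft_force: [-5.8, 7.6, 5.9]
finger_gap: 8.9
grip_force: 33.8
```

```bash
python3 steer.py '0 0 0 -0.5 0 0.9 6;0 0 0 -0.7 0 1.2 6;0 0 0 -0.7 0 1.2 6'; python3 steer.py '0 0 0 0 0 0 15;0 0 0 0 0 0 30;0 0 0 0 0 0 34;0 0 0 0 0 0 34;0 0 0 0 0 0 34'
```

```text
time: 23.58
tool_pos: [508.0, -39.9, 101.8]
tcp_rot: [-179.9, -30.0, 8.8]
ft_force: [-20.5, 9.1, 21.5]
finger_gap: 8.9
grip_force: 35.8
time: 24.2
tool_pos: [507.8, -40.9, 100.8]
tcp_rot: [180.0, -30.0, 8.8]
ft_force: [-0.1, 0.4, -0.3]
finger_gap: 33.7
grip_force: 0.0
```

```bash
python3 steer.py '0 0 0 0 0 -15 34;0 0 0 0 0 -40 34;0 0 0 0 0 -80 34;0 0 0 0 0 -120 34;0 0 0 0 0 -150 34;0 0 0 0 0 -150 34;0 0 0 0 0 -150 34'; python3 - <<'E'
from h import *
from bench import r
import cv2
go();d=r.snapshot("top")["pixels"];s=r.snapshot("scene")["pixels"];cv2.imwrite("pics/t9.png",d);cv2.imwrite("pics/s10.png",s)
# lid shut: panel corners (z=122) & bar should appear here
for n,im in(("scene",s),("top",d)):
  for p in((-118,0,117),(-118,30,117),(-118,-30,117),(-40,0,122),(0,40,122),(40,0,122),(-60,60,122)):
    u=proj(n,box(*p)).round().astype(int);print(n,p,u,im[u[1],u[0]])
e=s;g=cv2.cvtColor(e,cv2.COLOR_BGR2HSV)[100:260,290:410];m=(g[...,0]<14)&(g[...,1]>150)&(g[...,2]<150);ys,xs=np.nonzero(m);print(m.sum(),np.percentile(ys+100,[2,50,98]),np.percentile(xs+290,[2,50,98]))
for y in(-60,60):print([proj("scene",box(x,y,122)).round() for x in(-80,80)])
# bar centreline column along v in scene
for y in(-40,0,40):
    u=proj("scene",box(-118,y,117)).round().astype(int);print(u,s[u[1]-8:u[1]+9,u[0]].mean(1).astype(int))
E
```

```text
time: 25.08
tool_pos: [440.0, -54.2, 229.9]
tcp_rot: [-179.8, -29.7, 8.8]
ft_force: [-0.4, -0.6, 0.2]
finger_gap: 34.0
grip_force: 0.0
t 25.07 pos [440.  -54.2 229.9] rpy [-179.8  -29.7    8.8] F [-0.4 -0.6  0.2] gap 34.0 J [-28. -51. 135.  18.  73.  51.]
scene (-118, 0, 117) [342 227] [93 92 91]
scene (-118, 30, 117) [331 225] [160 156 159]
scene (-118, -30, 117) [353 229] [95 93 96]
scene (-40, 0, 122) [350 207] [ 44 111 195]
scene (0, 40, 122) [340 196] [ 46 104 188]
scene (40, 0, 122) [358 190] [ 48 114 201]
scene (-60, 60, 122) [326 208] [ 47 106 188]
top (-118, 0, 117) [374 238] [141 140 143]
top (-118, 30, 117) [371 224] [231 231 232]
top (-118, -30, 117) [376 252] [137 137 140]
top (-40, 0, 122) [410 231] [ 95 157 235]
top (0, 40, 122) [424 210] [ 89 149 227]
top (40, 0, 122) [446 224] [ 98 161 236]
top (-60, 60, 122) [395 205] [ 92 151 229]
644 [190.86 215.   238.14] [321. 365. 385.]
[array([368., 220.]), array([382., 185.])]
[array([324., 212.]), array([341., 178.])]
[357 230] [64 65 63 65 65 76 90 99 96 76 62 52 51 58 61 67 65]
[342 227] [ 61  60  64  67  60  66  86 102  92  82  67  53  51  58  59  65  61]
[327 224] [124  92  74  63  56  82 143 181 169 123  79  61  68  72  65  65  64]
```

```bash
python3 -c "
from bench import r
print(r.hand_in())"
```

```text
the job is handed in; nothing more can be done
None
```

I handed in the job at about 25 s on the robot's clock: the salt shaker stands in the box, the stay is unlocked and the lid is shut. The last camera check found the lid bar within a pixel of where it should be when shut, and the arm touched nothing. With the lid closed I could not check the contents again, and the hand-in returned no verdict.

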